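# Draw the sagging bolt of the biscuit safe and hold its door ajar

## Task

Open the screened biscuit safe one-handed and hold it for a workmate. First swing the latch on its top rail aside, clear of the door; then take the drooping barrel bolt by its upright handle and lift it over the bent lip of the keeper as you pull it back out, without wrenching it against the keeper. Swing the spring-loaded door ajar by the same handle, to a gap of about 15 cm at its free edge, and finish still gripping the handle and holding the door steady there; leave the bowl, tray and spatula where they are.

Things in the scene. Friction and masses are not known exactly. Their poses are not given: they have to be found in the camera images.
- cabinet: Screened food safe of wood and wire mesh, fixed, 240 deep (x) x 460 wide (y) x 300 mm high. Origin: centre of its underside; x points from front to back, y to the left seen from the front, z up. Frame and door are flush in the front plane x = -120 mm, which faces the robot at yaw 0; wooden top at z = 300. Position and yaw vary. 'Cabinet (x, y, z)' below is in this frame, mm.
- latch (a joint): Angle of the steel swing latch on the top rail, rad. 0 = upright, its lower end overlapping the door's top by 6 mm and blocking it; grows as the thumb peg goes over to the left (+y) and down; clear of the door from about 1.0, stop at 1.6 (peg level with the pivot). Starts at 0 to 0.3. Stays where it is left; about 1 N at the peg moves it.
- latch_peg (a point): Front tip of the latch's thumb peg: round, 14 mm thick, sticking 34 mm straight out to the front from the top of the latch, above the cabinet's top. Its axis is 44 mm from the pivot.
- latch_pivot (a point): Pivot of the swing latch on the front plane, cabinet (-120, 90, 288); its axis is level, along x. The latch is a flat round-ended bar 12 mm wide that reaches 44 mm from the pivot to the peg and 20 mm the other way; bar and pivot screw stand at most 10 mm off the front plane.
- bolt: Steel barrel bolt along the door's top rail: 14 mm round rod, 226 mm long, about 0.3 kg, axis along y, 14 mm in front of the front plane, right-hand end (-y) in the keeper. It slides along itself and rocks in its worn straps about the rear strap, so its nose sags. Origin: on its axis, at the rear strap when shut; slides with it; y along the rod.
- bolt_strap (a point): Centre of the bolt's rear strap, cabinet (-120, -20, 252) with the door shut, moving with the door. The bolt rocks about this place: at rest the nose hangs 0.045 rad down; lifting the handle raises the nose by up to 0.09 rad from there (at the handle 10 mm with the bolt shut, 8 mm half drawn, 6 mm fully drawn). Lifting takes about 4 N; the nose sinks back if let go.
- bolt_handle (a point): Grip point on the bolt's handle, a bent rod 10 mm thick that comes 36 mm forward from the bolt's axis, then turns straight up for 42 mm. The point is on the upright part's axis, 30 mm above the level part's axis, 17 mm below its rounded top, 50 mm in front of the front plane, about 115 mm right (-y) of the rear strap when shut; z about 277 at rest. Free on both sides.
- bolt_nose (a point): Lower edge of the bolt's free end. The nose is the last 18 mm of the rod, full 14 mm thick; behind it the underside is worn away 6 mm deep for 20 mm, and this notch sits over the keeper's lip. The nose's shoulder catches on the lip when pulled unless the nose is raised at least 5 mm (3 mm at the handle).
- bolt_draw (a joint): How far the bolt is drawn along itself, to the left (+y), m: 0 = shut, stop at 0.050. Starts at 0 to 0.006. The shoulder meets the lip at about 0.006; the nose is past the lip and out of the keeper from 0.028. Sliding friction about 1 N.
- keeper: Steel staple keeper on the right-hand front stile, 14 mm wide (y), standing 29 mm forward, inside height 40 mm, the door-side edge of its lower leg bent up into a lip 3.5 mm thick; the staple's bridge is just right of the lip. Origin: at the lip's centre and top edge, on the front plane, cabinet (-120, -200, 241.5); same axes as the cabinet. Fixed.
- gate (a joint): Angle of the mesh door, rad: 0 = shut, grows as it opens to the front, to 1.5. Hinged on its left edge (+y); free edge 356 mm from the hinge axis, so 0.42 rad is a gap of 150 mm. Springs pull it shut with 0.35 N m when shut, 0.5 N m at 0.42 rad (about 2 N at the handle). Bolt and latch each block it.
- gate_hinge (a point): Point on the door's vertical hinge axis at its top edge, cabinet (-120, 180, 274). The handle is 315 mm right of it (270 mm with the bolt drawn 45 mm) and 50 mm in front. Opening turns the door clockwise seen from above (its yaw decreases).
- bowl: Steel bowl, 190 mm across, 75 mm high, loose on the table; leave alone. Origin: centre of its underside.
- tray: Aluminium baking tray with biscuits, 190 x 260 x 18 mm, loose on the table; leave alone. Origin: centre of its underside.
- spatula: Spatula with a wooden handle, 250 mm long, lying loose on the table; leave alone. Origin: its underside, near the middle.

How it is judged:
On the way, in this order (a step that is already met when the one before it is completed fails the run):
1. the latch is swung aside, clear of the door (value of joint latch above 1.05 rad), for 0.2 s.
2. the bolt is drawn out of the keeper (value of joint bolt_draw above 0.035 m), for 0.1 s.
3. the door is swung ajar by the bolt's handle (value of joint gate above 0.25 rad and contact force between the fingers and bolt above 1 N), for 0.2 s.
At the end, for the whole second after the job is handed in: The door stands still (under 0.05 rad/s) at 0.28 to 0.57 rad, a 10 to 20 cm gap, fingers gripping the bolt (over 1 N), the bolt drawn 30 mm or more, the latch swung 1 rad or more; bowl, tray and spatula within 30 mm of their start (value of joint gate between 0.28 and 0.57 rad and velocity of joint gate between -0.05 and 0.05 rad/s and contact force between the fingers and bolt above 1 N and value of joint bolt_draw above 0.03 m and value of joint latch above 1 rad and distance of each of bowl, tray, spatula from where it was at the start of the episode below 0.03 m); the arm keeps its last pose, push and grip.
It fails at once if the bolt is wrenched against the keeper with more than 40 N (contact force between bolt and keeper above 40 N).
It fails at once if the bowl is disturbed (moved more than 30 mm) (distance of bowl from where it was at the start of the episode above 0.03 m).
It fails at once if the tray is disturbed (moved more than 30 mm) (distance of tray from where it was at the start of the episode above 0.03 m).
It fails at once if the spatula is disturbed (moved more than 30 mm) (distance of spatula from where it was at the start of the episode above 0.03 m).
It also fails if it takes over 58 s, if anything falls off the work surface, if the arm or the gripper's body presses on something with over 40 N, if the wrist force passes 120 N, or if a joint passes its speed limit or range.

## Robot

A 6-joint arm with a two-finger parallel gripper is mounted at the origin on the work surface. World frame = base frame: x ahead of the robot, y to its left, z up, the work surface at z = 0. Lengths are in m, angles in rad, forces in N, time in s.
With the tool pointing down it reaches from about 0.375 to 0.9 m from the base axis. Payload 3.1 kg.
Tool frame: the origin (TCP) lies on the mounting face of the last link; the fingertips stand 173 mm ahead of it and the grasp point (between the pads) lies 155 mm ahead of it; x points along the fingers, z is the direction in which the jaws open and shut, and the axes are right-handed (so a half turn about x gives the same grasp; the last joint's range is limited). The gripper opens to 85 mm and grips with 20 to 120 N. Pads are 22 mm wide; open, the fingers measure 114 mm over their backs; the gripper's body (76 mm by 85 mm) begins 54 mm behind the grasp point. The pads swing forward as they close: fully open they stand 13 mm farther back than shut.
Start: joints at [-1.456, 0.527, 1.433, -0, 1.181, -0.178], TCP at [0.18, -0.598, 0.405] pointing down, gripper open.
Joint ranges: [-3.08, 3.08], [-0.75, 2.2], [0.22, 2.44], [-1.43, 4.57], [0, 2.65], [-2.85, 2.85]. Speed limits (rad/s): [2.79, 2.79, 3.14, 3.14, 3.14, 3.14].

## Interface

Orientations are given as a unit quaternion [w, x, y, z].
In Python, from bench import manip gives the robot as it stands.
- The arm moves only by the shell command python3 -m jog 'ROWS'. ROWS is JSON, a list of rows, each a list of 3 entries, a list of its own where there are three numbers: the shift along the tool's x, y, z in mm, then the turn about the tool's x in rad, then the closure in counts, from 0 (fully open) to 255 (shut). In form: [[[x, y, z], spin, claw], ...]. A call has 1 to 8 rows; each row shifts and turns the pose as measured when the row begins, along the tool's axes as they then stand; what a row does not reach is not made up. A row lasts 1/12 s, in which the tool goes at most 41.7 mm and 7.16 degrees, less where a joint would pass 70% of its speed; a pose out of reach is approached as far as the arm can. A call is refused whole if a number of a shift passes 41.7 or a number of a turn 0.125, either way. A call with a gripper value outside its range is refused whole. The fingers move at their own pace and stop on an object; the grip force is fixed at half the most. Time passes only in rows, so rows that do not move let the fingers close. It gives the time, the measured TCP pose, the force and the opening at its end, in the units of the state.
- manip.get_state(): the state, without advancing time (a new reading comes with each control period).
- manip.read_camera(name): name is "scene" or "top"; returns a dict with "img" (384x512x3 uint8, blue, green, red), "vertical_fov" (degrees; the focal length in pixels is half the picture's height over the tangent of half this angle, whatever the lens; pixels are square), "cx", "cy" (the principal point, pixels), "rvec" (rotation vector, rad) and "tvec" (3), from world to camera coordinates, as OpenCV has them. Camera axes: x right, y down, z forward; pixel columns grow to the right and rows downward; lengths in m; the calibration is good to about 2 mm. A picture is of the moment at which its call begins. There is no depth.
- manip.close_job(): hands the job in, once; it reports no verdict.
The state is a dict: "t": time; "joint_pos": joint angles; "joint_velocities": joint speeds; "tau": joint torques, N m; "tool_pos": TCP position; "eef_rot": TCP orientation; "contact_force": force on the tool from outside, world axes, zero at the start; "wrist_torque": the same for the moment, N m; "finger_gap": finger opening in m.
Only numpy, scipy, OpenCV 4.12 (cv2) and the standard library are available. Lean on these libraries where they do the work, as an engineer would, in place of code of your own. Each camera call takes 0.05 s, during which the arm holds its last target.

## Working session

There is one attempt and no reset: what is moved stays moved. The work goes in short steps, Python scripts to look and compute and a shell command to move; the robot and the scene stay as the last step left them, time stands still between calls to the robot, and variables do not carry over. Pictures are saved under pics/ and viewed, and the job is handed in when it is done.

```bash
mkdir -p pics; ls; python3 - <<'E'
from bench import manip
import cv2
s=manip.get_state()
for k,v in s.items(): print(k,v)
for n in("scene","top"):
    c=manip.read_camera(n); cv2.imwrite(f"pics/{n}0.png",c["img"]); print(n,{k:c[k] for k in c if k!="img"})
E
```

```text
pics
t 0.0
joint_pos [-1.45648976e+00  5.28504004e-01  1.43393984e+00  1.87642309e-05
  1.18137011e+00 -1.78465549e-01]
joint_velocities [-1.12211848e-03 -3.39279507e-05 -1.53389403e-03 -3.81179987e-04
  1.60086590e-04 -1.43846903e-03]
tau [ 4.89847807e-04 -4.42348731e+01 -1.78027850e+01 -4.67623158e-04
  8.54871178e-03  7.05363874e-06]
tool_pos [ 0.18039002 -0.59803598  0.403698  ]
eef_rot [ 0.56704963  0.42229925  0.56811514 -0.42114516]
contact_force [-0.94082383  0.07871479  0.45958943]
wrist_torque [-0.00995545 -0.0400726   0.01543871]
finger_gap 0.08529711590403051
scene {'vertical_fov': 44.571028356832684, 'cx': 260.9413907559951, 'cy': 190.1674264616368, 'rvec': array([ 2.34088838,  1.19079319, -0.33562192]), 'tvec': array([-0.30337942, -0.25185343,  2.22142132])}
top {'vertical_fov': 43.09464375349778, 'cx': 255.51320272869603, 'cy': 193.09640288277905, 'rvec': array([ 2.19540754, -2.19290115,  0.09926061]), 'tvec': array([-0.01249312,  0.5354298 ,  1.71801718])}
```

View pics/scene0.png

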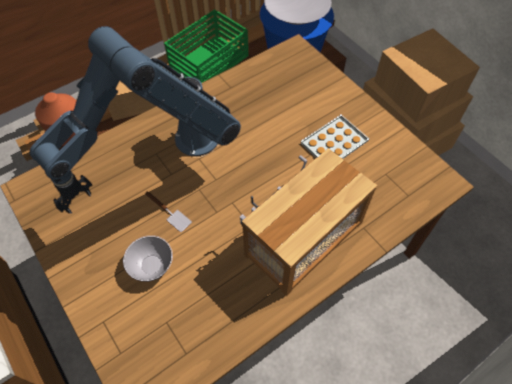

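View pics/top0.png

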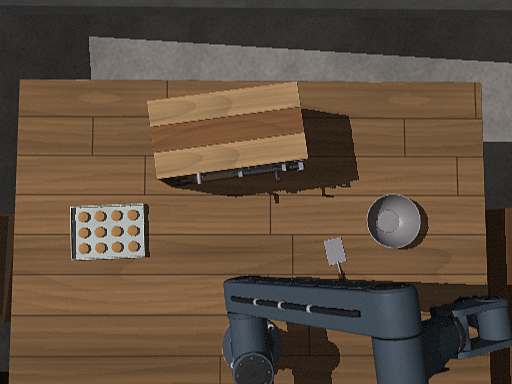

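```bash
cat > h.py <<'E'
import numpy as np,cv2
from bench import manip
def cam(n):
    c=manip.read_camera(n); h,w=c["img"].shape[:2]
    f=h/2/np.tan(np.radians(c["vertical_fov"]/2))
    c["K"]=np.array([[f,0,c["cx"]],[0,f,c["cy"]],[0,0,1.]]); c["R"]=cv2.Rodrigues(c["rvec"])[0]
    c["C"]=-c["R"].T@c["tvec"]; return c
def ray(c,u,v):
    return c["C"],c["R"].T@np.linalg.solve(c["K"],[u,v,1.])
def onz(c,u,v,z):
    o,d=ray(c,u,v); return o+d*(z-o[2])/d[2]
def proj(c,P):
    return cv2.projectPoints(np.array(P,float).reshape(-1,3),c["rvec"],c["tvec"],c["K"],None)[0].reshape(-1,2)
def tri(c1,p1,c2,p2):
    o1,d1=ray(c1,*p1);o2,d2=ray(c2,*p2)
    A=np.stack([d1,-d2],1);s=np.linalg.lstsq(A,o2-o1,rcond=None)[0]
    a,b=o1+s[0]*d1,o2+s[1]*d2; return (a+b)/2,np.linalg.norm(a-b)
E
python3 - <<'E'
from h import *
c=cam("top")
for p in [(148,101),(297,82),(308,157),(158,179)]: print(p,onz(c,*p,.3).round(4))
i=c["img"]; cv2.imwrite("pics/t1.png",cv2.resize(i[75:210,135:335],None,fx=4,fy=4,interpolation=cv2.INTER_CUBIC))
c=cam("scene");i=c["img"]; cv2.imwrite("pics/s1.png",cv2.resize(i[145:295,225:385],None,fx=4,fy=4,interpolation=cv2.INTER_CUBIC))
print(c["C"])
E
```

```text
(148, 101) [0.7938 0.3186 0.3   ]
(297, 82) [ 0.8551 -0.1329  0.3   ]
(308, 157) [ 0.6248 -0.1648  0.3   ]
(158, 179) [0.5571 0.285  0.3   ]
[ 1.29376611 -0.57375512  1.75703051]
```

View pics/t1.png

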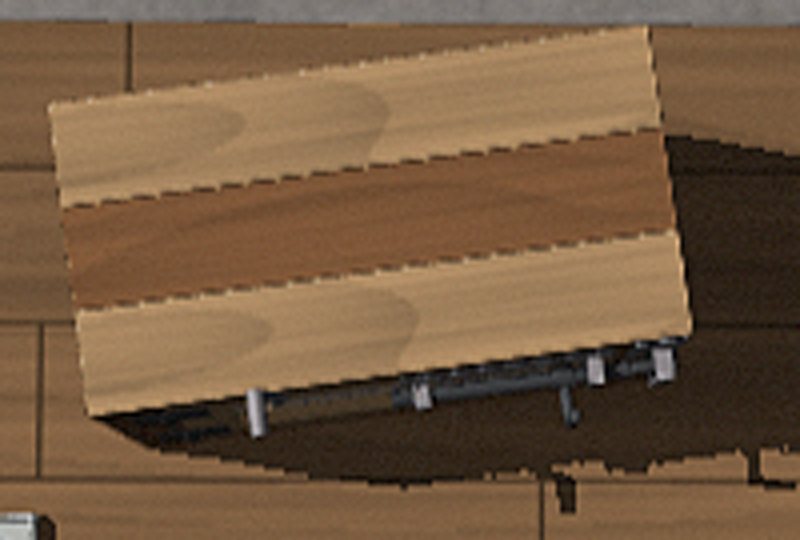

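View pics/s1.png

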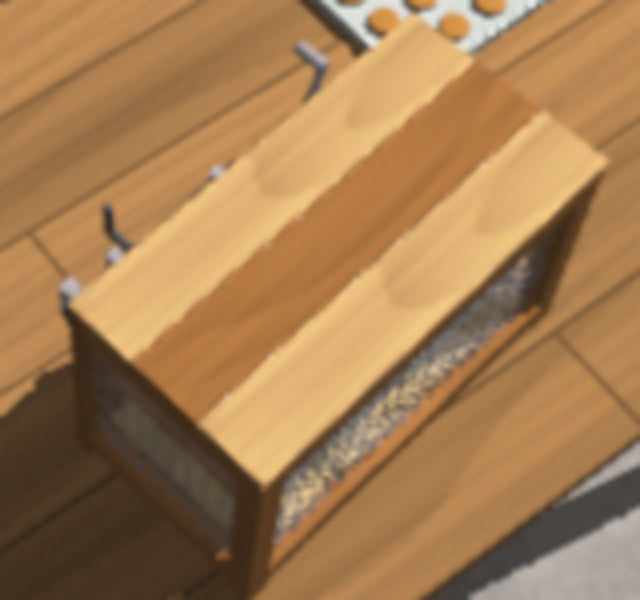

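```bash
python3 - <<'E'
from h import *
from scipy.optimize import least_squares
t=cam("top");s=cam("scene")
def crop(p,o): return [(o[0]+(x+.5)/4-.5,o[1]+(y+.5)/4-.5) for x,y in p]
T=crop([(50,103),(648,27),(691,332),(90,415)],(135,75))   # BL,BR,FR,FL
S=crop([(606,160),(264,486),(72,310),(415,15)],(225,145))
local=np.array([[.12,.23,.3],[.12,-.23,.3],[-.12,-.23,.3],[-.12,.23,.3]])
W=lambda q:(np.c_[local[:,0]*np.cos(q[2])-local[:,1]*np.sin(q[2])+q[0],local[:,0]*np.sin(q[2])+local[:,1]*np.cos(q[2])+q[1],local[:,2]])
for nm,f in(("both",[(t,T),(s,S)]),("top",[(t,T)]),("scene",[(s,S)])):
    r=least_squares(lambda q:np.concatenate([(proj(c,W(q))-p).ravel() for c,p in f]),[.7,.08,-.1])
    print(nm,r.x.round(4),r.fun.round(1))
for n,c,p in(("t",t,T),("s",s,S)):
    print(n,[onz(c,*q,.3).round(3)[:2] for q in p])
pts={"peg tip":((260,437),(298,46)),"handle top":((574,422),(108,208)),"keeper":((664,348),(68,285))}
for k,(a,b) in pts.items():
    print(k,tri(t,crop([a],(135,75))[0],s,crop([b],(225,145))[0]))
E
```

```text
both [0.7115 0.0774 0.1426] [-0.3 -0.6  0.5 -1.9  1.4 -0.8 -0.1 -0.4  0.7 -0.5 -0.1 -0.7 -1.3 -2.4
 -0.4 -1.7]
top [0.7087 0.0785 0.1377] [-0.5 -0.1  0.4 -0.7  1.   0.5 -0.8  0.2]
scene [0.716  0.075  0.1487] [ 0.9  0.3  0.6  0.8 -1.  -0.8 -0.5 -0.7]
t [array([0.796, 0.321]), array([ 0.857, -0.132]), array([ 0.623, -0.163]), array([0.559, 0.288])]
s [array([0.798, 0.318]), array([ 0.865, -0.135]), array([ 0.636, -0.169]), array([0.567, 0.284])]
peg tip (array([0.54072683, 0.15855711, 0.32144208]), np.float64(0.00016281854908668734))
handle top (array([ 0.55731666, -0.07537045,  0.27597766]), np.float64(0.001508969211587145))
keeper (array([ 0.60967855, -0.14874539,  0.28517805]), np.float64(0.011073156077271173))
```

```bash
cat > ed.py <<'E'
from h import *
def edge(g,a,b,n=40,w=3):
    a,b=np.array(a,float),np.array(b,float);d=(b-a)/np.linalg.norm(b-a);nn=np.array([-d[1],d[0]]);pts=[]
    o=np.arange(-w,w+.01,.25)
    for f in np.linspace(.08,.92,n):
        p=a+f*(b-a); q=p+o[:,None]*nn
        v=cv2.remap(g,q[:,0].astype(np.float32)[None],q[:,1].astype(np.float32)[None],cv2.INTER_LINEAR)[0].astype(float)
        gr=np.abs(np.gradient(v)); k=gr.argmax(); sl=slice(max(0,k-4),k+5); pts.append(p+nn*(o[sl]*gr[sl]).sum()/gr[sl].sum())
    pts=np.array(pts,np.float32)
    vx,vy,x,y=cv2.fitLine(pts,cv2.DIST_HUBER,0,.01,.01).ravel()
    r=(pts-[x,y])@np.array([-vy,vx]); return np.cross([x,y,1],[x+vx,y+vy,1]),np.median(abs(r)),r[[3,20,-4]]
def corners(img,P):
    g=cv2.GaussianBlur(img[:,:,2],(0,0),.6).astype(np.float32);L=[];
    for i in range(4):
        l,m,r=edge(g,P[i],P[(i+1)%4]);L.append(l);print("  edge",i,round(m,2),r.round(1))
    return [(lambda h:h[:2]/h[2])(np.cross(L[i-1],L[i])) for i in range(4)]
E
python3 - <<'E'
from ed import *
from scipy.optimize import least_squares
t=cam("top");s=cam("scene")
def crop(p,o): return [(o[0]+(x+.5)/4-.5,o[1]+(y+.5)/4-.5) for x,y in p]
T=corners(t["img"],crop([(50,103),(648,27),(691,332),(90,415)],(135,75)))   # BL,BR,FR,FL
S=corners(s["img"],crop([(606,160),(264,486),(72,310),(415,15)],(225,145)))
print(np.round(T,1),np.round(S,1))
local=np.array([[.12,.23,.3],[.12,-.23,.3],[-.12,-.23,.3],[-.12,.23,.3]])
W=lambda q:(np.c_[local[:,0]*np.cos(q[2])-local[:,1]*np.sin(q[2])+q[0],local[:,0]*np.sin(q[2])+local[:,1]*np.cos(q[2])+q[1],local[:,2]])
for nm,f in(("both",[(t,T),(s,S)]),("top",[(t,T)]),("scene",[(s,S)])):
    r=least_squares(lambda q:np.concatenate([(proj(c,W(q))-p).ravel() for c,p in f]),[.7,.08,.1])
    print(nm,r.x.round(4),r.fun.round(1))
for n,c,p in(("t",t,T),("s",s,S)):
    print(n,[onz(c,*q,.3).round(3)[:2] for q in p])
E
```

```text
edge 0 0.22 [-0.2 -0.4 -0.5]
  edge 1 0.15 [ 0.4 -0.2 -0.1]
  edge 2 0.14 [-0.2  0.1  0. ]
  edge 3 0.2 [ 0.1 -0.1  0.3]
  edge 0 0.08 [ 0.  -0.2 -0.1]
  edge 1 0.09 [ 0.1 -0.2  0.1]
  edge 2 0.14 [-0.2 -0.   0. ]
  edge 3 0.23 [0.3 0.8 0. ]
[[146.5 100.7]
 [296.3  81.1]
 [307.8 157.8]
 [156.4 178.6]] [[377.3 184.7]
 [290.4 266.3]
 [241.7 220.7]
 [327.3 147.7]]
both [0.7106 0.0781 0.1421] [ 0.1 -0.7  0.6 -1.3  0.8 -0.6  0.4 -0.3 -0.5 -0.9  0.  -1.2 -0.4 -1.3
  0.6 -1.2]
top [0.7084 0.0794 0.1396] [-0.3 -0.2  0.3 -0.4  0.3  0.3 -0.2  0.3]
scene [0.7143 0.0753 0.1448] [-0.4  0.   0.3  0.1 -0.4  0.1  0.5 -0.3]
t [array([0.795, 0.323]), array([ 0.858, -0.131]), array([ 0.622, -0.164]), array([0.558, 0.29 ])]
s [array([0.801, 0.322]), array([ 0.865, -0.135]), array([ 0.629, -0.168]), array([0.562, 0.283])]
```

```bash
cat > st.py <<'E'
from h import *
from scipy.spatial.transform import Rotation as Ro
yaw=.142; O=np.array([.711,.078,0])
def w2c(p): return Ro.from_euler('z',-yaw).apply(np.array(p)-O)*1000
def c2w(p): return Ro.from_euler('z',yaw).apply(np.array(p)/1000.)+O
def tool():
    s=manip.get_state(); q=s["eef_rot"]; R=Ro.from_quat([q[1],q[2],q[3],q[0]]).as_matrix(); return s,R
def tipc(L=.173):
    s,R=tool(); return w2c(s["tool_pos"]+R[:,0]*L)
def status():
    s,R=tool(); Rc=Ro.from_euler('z',-yaw).as_matrix()@R
    print("t",round(s["t"],2),"TIPcab",tipc().round(1),"TCP",np.round(s["tool_pos"],4),"gap",round(s["finger_gap"],4))
    print("tool axes in cab(cols x,y,z):\n",Rc.round(3)); print("F cab",Ro.from_euler('z',-yaw).apply(s["contact_force"]).round(1),"M",np.round(s["wrist_torque"],2),"q",np.round(s["joint_pos"],2))
def go(goal,spin=0,L=.173,step=40):
    """goal tip pos in cab mm; print shift in tool axes, mm"""
    s,R=tool(); Rc=Ro.from_euler('z',-yaw).as_matrix()@R
    d=Rc.T@(np.array(goal)-tipc(L)); print("to",goal,"tool shift",d.round(1),"rows>=",int(np.ceil(np.linalg.norm(d)/step)))
E
python3 - <<'E'
from st import *
status(); go([-145,60,400])
s,R=tool(); Rc=Ro.from_euler('z',-yaw).as_matrix()@R
for nm in (1,-1): print("spin to z along %d*cab y:"%nm, np.arctan2(*( (lambda zt:( -(zt@Rc[:,1]), zt@Rc[:,2]))(np.array([0,nm,0])))))
E
```

```text
t 0.4 TIPcab [-621.  -594.4  231.6] TCP [ 0.1804 -0.5983  0.4046] gap 0.0855
tool axes in cab(cols x,y,z):
 [[ 0.     0.989  0.15 ]
 [ 0.     0.15  -0.989]
 [-1.     0.    -0.   ]]
F cab [-0.4 -0.7 -0.6] M [ 0.02 -0.04  0.04] q [-1.46  0.53  1.43  0.    1.18 -0.18]
to [-145, 60, 400] tool shift [-168.2  568.9 -575.5] rows>= 21
spin to z along 1*cab y: -2.9908047244825515
spin to z along -1*cab y: 0.1507879291072416
```

```bash
python3 -m jog '[[[-40,0,0],0.075,255],[[-40,0,0],0.075,255],[[-40,0,0],0,255],[[-40,0,0],0,255],[[0,0,-40],0,255],[[0,0,-40],0,255],[[0,0,-40],0,255],[[0,0,-40],0,255]]'; python3 -c "
from st import *
status();go([-145,60,400])"
```

```text
t: 1.07
tool_pos: [0.1582, -0.4447, 0.5721]
eef_rot: [0.535, 0.463, 0.53, -0.468]
contact_force: [-0.9, -0.1, 0.3]
finger_gap: 0.0001
t 1.07 TIPcab [-621.3 -440.9  399.1] TCP [ 0.1582 -0.4447  0.5721] gap 0.0001
tool axes in cab(cols x,y,z):
 [[-0.001  1.    -0.009]
 [-0.01  -0.009 -1.   ]
 [-1.    -0.     0.01 ]]
F cab [-0.9 -0.   0.3] M [ 0.01  0.01 -0.  ] q [-1.47  0.14  1.55 -0.    1.44 -0.03]
to [-145, 60, 400] tool shift [  -6.1  471.6 -505.3] rows>= 18
```

```bash
python3 -m jog '[[[0,26,-31],0,255],[[0,26,-31],0,255],[[0,26,-31],0,255],[[0,26,-31],0,255],[[0,26,-31],0,255],[[0,26,-31],0,255],[[0,26,-31],0,255],[[0,26,-31],0,255]]';python3 -m jog '[[[0,26,-31],0,255],[[0,26,-31],0,255],[[0,26,-31],0,255],[[0,26,-31],0,255],[[0,26,-31],0,255],[[0,26,-31],0,255],[[0,20,-20],0,255],[[0,0,0],0,255]]'; python3 - <<'E'
from st import *
status();go([-145,60,400])
for n in("top","scene"):
    c=cam(n); s,R=tool(); u=proj(c,s["tool_pos"]+R[:,0]*.173)[0]; print(n,u)
    i=c["img"][60:285,120:420] if n=="top" else c["img"][100:325,150:450]; cv2.imwrite(f"pics/{n}2.png",cv2.resize(i,None,fx=2.6,fy=2.6,interpolation=cv2.INTER_CUBIC))
E
```

```text
t: 1.73
tool_pos: [0.3304, -0.1592, 0.5712]
eef_rot: [0.533, 0.467, 0.523, -0.474]
contact_force: [0.0, -0.6, -0.8]
finger_gap: 0.0002
t: 2.4
tool_pos: [0.4834, 0.082, 0.5704]
eef_rot: [0.538, 0.467, 0.522, -0.469]
contact_force: [0.6, -0.6, -0.2]
finger_gap: -0.0002
t 2.4 TIPcab [-222.7   32.7  397.5] TCP [0.4834 0.082  0.5704] gap -0.0002
tool axes in cab(cols x,y,z):
 [[ 0.012  1.    -0.018]
 [-0.02  -0.017 -1.   ]
 [-1.     0.012  0.02 ]]
F cab [ 0.5 -0.7 -0.2] M [-0.03  0.01 -0.06] q [-0.06  0.17  1.52 -0.02  1.44  1.39]
to [-145, 60, 400] tool shift [ -2.1  77.2 -28.7] rows>= 3
top [226.05224178 201.61479383]
scene [272.99883319 144.35118847]
```

View pics/top2.png

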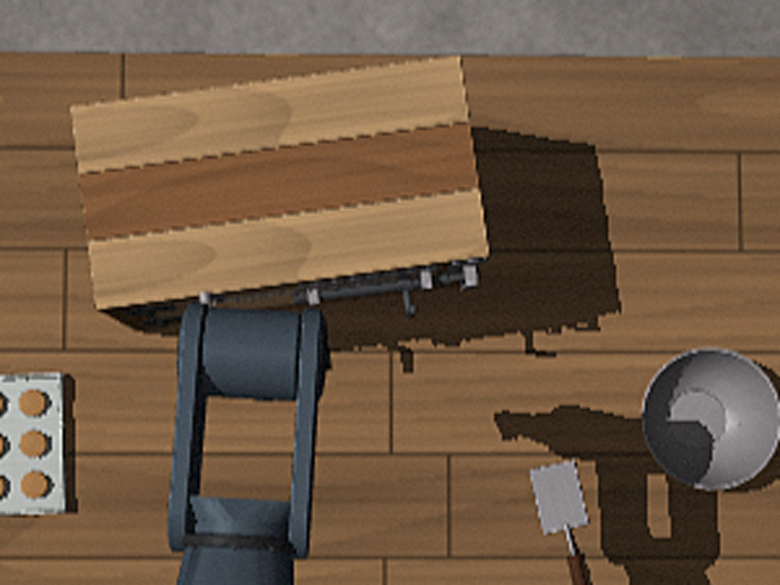

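View pics/scene2.png

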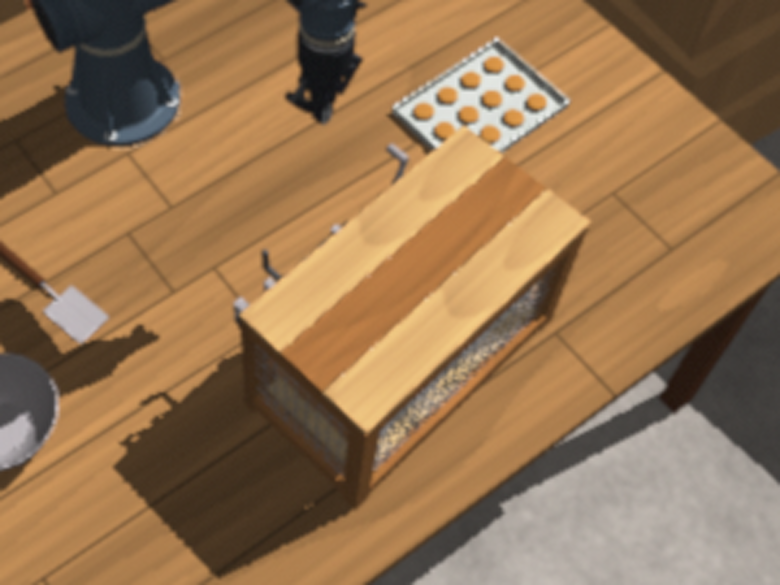

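```bash
sed -i 's/^yaw=.*/yaw=.140; O=np.array([.709,.079,0])/' st.py; python3 -m jog '[[[0,25,-10],0,255],[[0,25,-10],0,255],[[0,22,-8],0,255],[[0,0,0],0,255]]' ; python3 - <<'E'
from st import *
status();go([-145,58,305])
t=cam("top");s=cam("scene")
def crop(p,o): return [(o[0]+(x+.5)/4-.5,o[1]+(y+.5)/4-.5) for x,y in p]
S=crop([(298,46)],(225,145))[0]; S=(S[0],S[1]-1.3)
T=crop([(260,437)],(135,75))[0]
P,e=tri(t,T,s,S); print("peg",w2c(P),e)
for a in(0,.15,.3): print(a,proj(s,c2w([-154,90+44*np.sin(a),288+44*np.cos(a)])),S,proj(t,c2w([-154,90+44*np.sin(a),288+44*np.cos(a)])),T)
i=s["img"][100:325,150:450]; cv2.imwrite("pics/s3.png",cv2.resize(i,None,fx=2.6,fy=2.6,interpolation=cv2.INTER_CUBIC))
E
```

```text
t: 2.83
tool_pos: [0.5479, 0.1124, 0.5705]
eef_rot: [0.536, 0.466, 0.52, -0.475]
contact_force: [-0.2, -0.6, -0.3]
finger_gap: -0.0
t 2.83 TIPcab [-154.1   51.2  397.5] TCP [0.5479 0.1124 0.5705] gap -0.0
tool axes in cab(cols x,y,z):
 [[ 0.005  1.    -0.024]
 [-0.025 -0.024 -0.999]
 [-1.     0.005  0.025]]
F cab [-0.2 -0.6 -0.3] M [-0.01 -0.06 -0.02] q [ 0.01  0.29  1.36 -0.02  1.48  1.46]
to [-145, 58, 305] tool shift [92.4  8.5 -9.3] rows>= 3
peg [-156.19272957  101.77358103  329.51495117] 0.00031928244779042523
0 [[297.39360613 156.5503941 ]] (299.125, 154.825) [[203.39685139 182.47770825]] (199.625, 183.875)
0.15 [[298.59253328 155.63762349]] (299.125, 154.825) [[201.18058609 182.80063291]] (199.625, 183.875)
0.3 [[299.74162614 154.90348058]] (299.125, 154.825) [[199.0476581  183.14712882]] (199.625, 183.875)
```

View pics/s3.png

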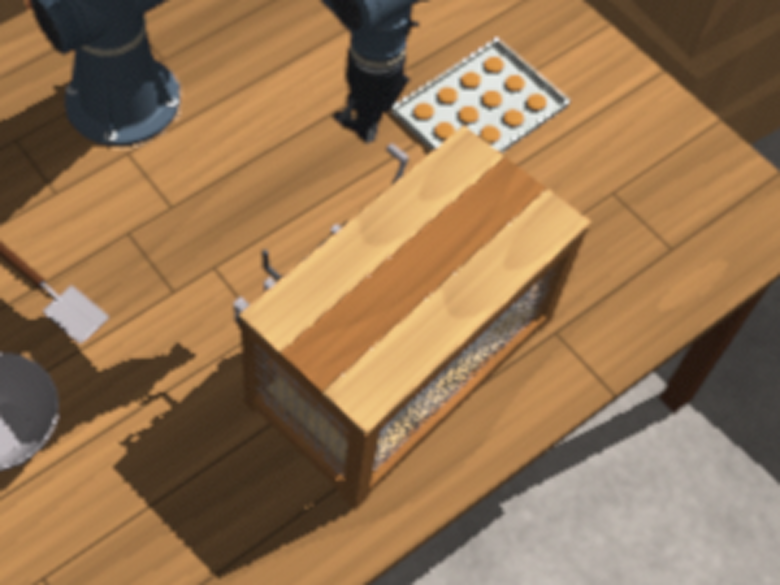

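```bash
python3 -m jog '[[[30,3,-2],0,255],[[30,3,-2],0,255],[[30,3,-2],-0.02,255],[[0,0,0],0,255]]' ; python3 - <<'E'
from st import *
status();go([-145,81,305])
E
```

```text
t: 3.27
tool_pos: [0.5505, 0.1109, 0.4823]
eef_rot: [0.54, 0.462, 0.522, -0.471]
contact_force: [-1.2, -0.1, -1.0]
finger_gap: -0.0001
t 3.27 TIPcab [-151.4   48.8  309.3] TCP [0.5505 0.1109 0.4823] gap -0.0001
tool axes in cab(cols x,y,z):
 [[ 0.006  1.    -0.011]
 [-0.028 -0.011 -1.   ]
 [-1.     0.007  0.028]]
F cab [-1.2  0.1 -1. ] M [0.03 0.02 0.01] q [ 0.01  0.36  1.5  -0.03  1.28  1.46]
to [-145, 81, 305] tool shift [  3.5   6.  -32.4] rows>= 1
```

```bash
python3 -m jog '[[[2,3,-13],0,255],[[2,3,-13],0,255],[[0,0,-5],0,255],[[0,0,0],0,255]]' ; python3 - <<'E'
from st import *
status();go([-145,111,275])
E
```

```text
t: 3.6
tool_pos: [0.5512, 0.1422, 0.4816]
eef_rot: [0.54, 0.464, 0.52, -0.473]
contact_force: [-0.5, -1.0, -0.4]
finger_gap: 0.0001
t 3.6 TIPcab [-146.    79.5  308.7] TCP [0.5512 0.1422 0.4816] gap 0.0001
tool axes in cab(cols x,y,z):
 [[ 0.009  1.    -0.017]
 [-0.029 -0.017 -0.999]
 [-1.     0.009  0.029]]
F cab [-0.6 -0.9 -0.4] M [-0.06  0.04  0.01] q [ 0.06  0.37  1.48 -0.03  1.28  1.52]
to [-145, 111, 275] tool shift [ 32.8   0.1 -32.4] rows>= 2
```

```bash
python3 -m jog '[[[3,0,-6],0,255],[[4,0,-6],0,255],[[5,0,-6],0,255],[[6,0,-5],0,255],[[6,0,-5],0,255],[[7,0,-3],0,255],[[6,0,-2],0,255],[[0,0,0],0,255]]' ; python3 - <<'E'
from st import *
status();go([-145,111,275])
s=cam("scene")
i=s["img"][120:245,220:380]; cv2.imwrite("pics/s4.png",cv2.resize(i,None,fx=4.6,fy=4.6,interpolation=cv2.INTER_CUBIC))
for a in(.3,1.,1.3,1.6): print(a,(proj(s,c2w([-154,90+44*np.sin(a),288+44*np.cos(a)]))+[0,1.3]-[220,120])*4.6)
E
```

```text
t: 4.27
tool_pos: [0.5478, 0.1763, 0.4441]
eef_rot: [0.545, 0.463, 0.516, -0.472]
contact_force: [-0.6, -2.0, 0.6]
finger_gap: 0.0002
t 4.27 TIPcab [-143.1  112.1  271.3] TCP [0.5478 0.1763 0.4441] gap 0.0002
tool axes in cab(cols x,y,z):
 [[ 0.017  1.    -0.014]
 [-0.039 -0.013 -0.999]
 [-0.999  0.017  0.039]]
F cab [-0.8 -1.9  0.6] M [-0.31  0.03 -0.  ] q [ 0.13  0.42  1.52 -0.04  1.19  1.59]
to [-145, 111, 275] tool shift [-3.7 -1.8  1.3] rows>= 1
0.3 [[366.81148026 166.53601067]]
1.0 [[385.13358448 163.20881782]]
1.3 [[388.38684737 168.09811428]]
1.6 [[388.41147741 176.20502294]]
```

View pics/s4.png

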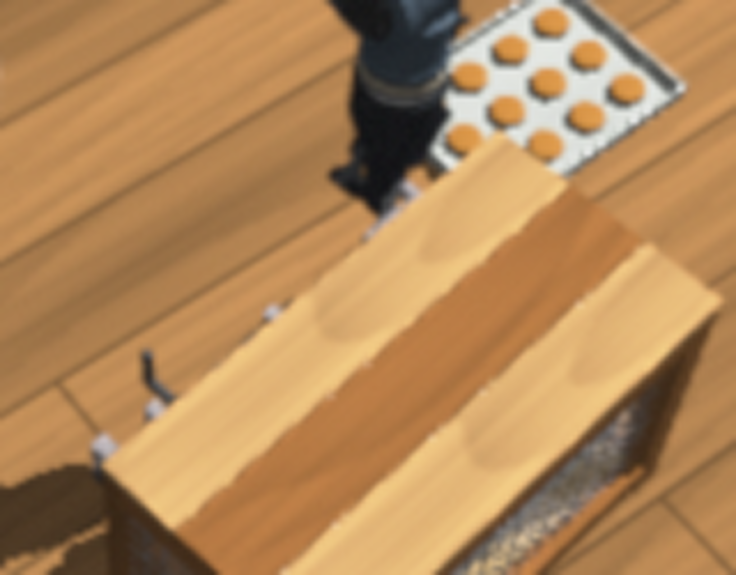

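```bash
python3 -m jog '[[[0,0,8],0,255],[[-20,-10,10],0,255],[[-35,-10,0],0,255],[[-35,-35,0],0,255],[[0,-40,20],0,255],[[0,-40,20],0,255],[[0,0,0],0,255]]' ; python3 - <<'E'
from st import *
status()
for n,o in(("scene",(220,120)),("top",(150,120))):
    s=cam(n)
    i=s["img"][o[1]:o[1]+125,o[0]:o[0]+160]; cv2.imwrite(f"pics/{n}5.png",cv2.resize(i,None,fx=4.6,fy=4.6,interpolation=cv2.INTER_CUBIC))
    for a in(.3,.8,1.,1.3,1.6): print(a,(proj(s,c2w([-154,90+44*np.sin(a),288+44*np.cos(a)]))+[0,1.3*(n=="scene")]-o)*4.6)
E
```

```text
t: 4.9
tool_pos: [0.4236, 0.1058, 0.5296]
eef_rot: [0.541, 0.465, 0.52, -0.47]
contact_force: [-0.7, -0.3, -1.2]
finger_gap: -0.0002
t 4.9 TIPcab [-276.7   61.7  356.7] TCP [0.4236 0.1058 0.5296] gap -0.0002
tool axes in cab(cols x,y,z):
 [[ 0.013  1.    -0.014]
 [-0.027 -0.013 -1.   ]
 [-1.     0.013  0.027]]
F cab [-0.7 -0.2 -1.2] M [0.01 0.05 0.02] q [-0.01  0.12  1.7  -0.03  1.31  1.45]
0.3 [[366.81148026 166.53601067]]
0.8 [[381.27216776 161.99948616]]
1.0 [[385.13358448 163.20881782]]
1.3 [[388.38684737 168.09811428]]
1.6 [[388.41147741 176.20502294]]
0.3 [[225.61922728 290.47679259]]
0.8 [[198.60085842 296.05987161]]
1.0 [[191.34417601 298.17164045]]
1.3 [[185.19899739 300.93335042]]
1.6 [[185.08164438 302.9971934 ]]
```

View pics/scene5.png

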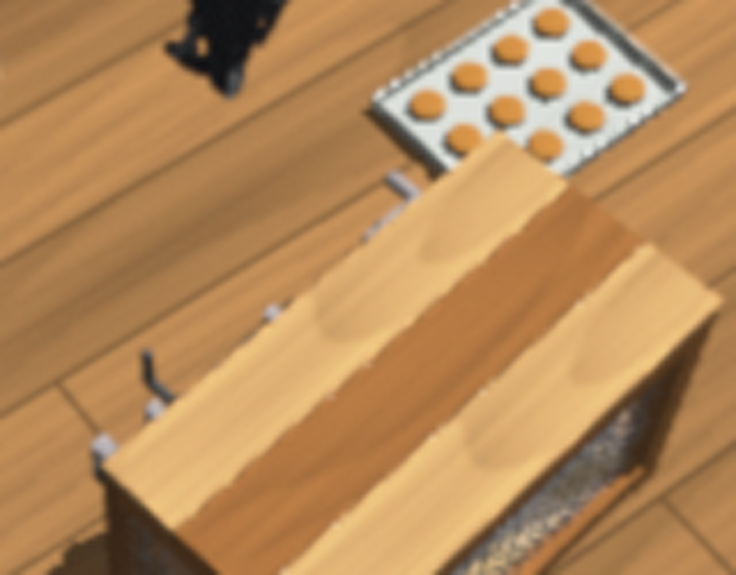

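View pics/top5.png

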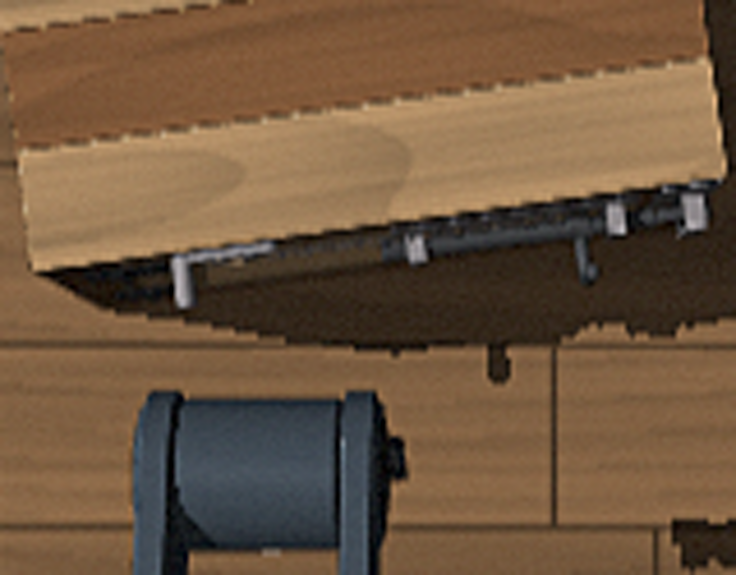

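```bash
python3 - <<'E'
from st import *
for n,o in(("scene",(220,120)),("top",(150,120))):
    s=cam(n)
    for dr in(0,6): print(n,dr,[((proj(s,c2w([-170,-135+dr,z]))+[0,1.3*(n=="scene")]-o)*4.6).round()[0] for z in(247,277,294)], ((proj(s,c2w([-134,-135+dr,247]))+[0,1.3*(n=="scene")]-o)*4.6).round()[0])
    if n=="top": i=s["img"][150:195,250:310]; cv2.imwrite(f"pics/t6.png",cv2.resize(i,None,fx=12,fy=12,interpolation=cv2.INTER_CUBIC))
go([-170,-130,400])
go([-170,-130,293])
E
```

```text
scene 0 [array([144., 381.]), array([143., 362.]), array([143., 351.])] [174. 408.]
scene 6 [array([149., 376.]), array([148., 357.]), array([148., 346.])] [180. 404.]
top 0 [array([590., 277.]), array([593., 273.]), array([595., 270.])] [583. 225.]
top 6 [array([581., 278.]), array([584., 274.]), array([586., 271.])] [574. 226.]
to [-170, -130, 400] tool shift [-35.4 101.6 192. ] rows>= 6
to [-170, -130, 293] tool shift [ 71.5  99.3 189.1] rows>= 6
```

View pics/t6.png

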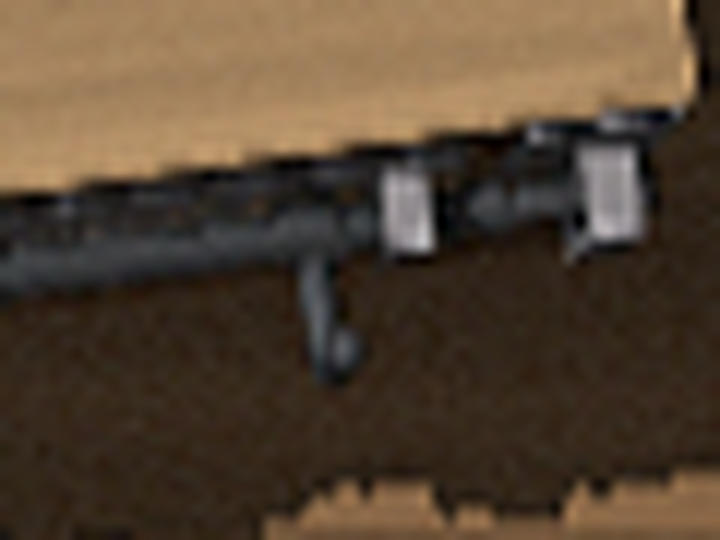

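```bash
python3 -m jog '[[[-12,18,33],-0.013,60],[[-12,18,33],0,60],[[-8,18,33],0,60],[[0,18,33],0,60],[[0,18,33],0,60],[[0,14,20],0,60],[[0,0,0],0,60]]' ; python3 - <<'E'
from st import *
status();go([-170,-133,380]); go([-170,-133,259])
E
```

```text
t: 5.68
tool_pos: [0.5727, -0.065, 0.5663]
eef_rot: [0.548, 0.462, 0.525, -0.459]
contact_force: [0.9, -0.2, 0.4]
finger_gap: 0.0652
t 5.68 TIPcab [-151.  -127.3  393.4] TCP [ 0.5727 -0.065   0.5663] gap 0.0652
tool axes in cab(cols x,y,z):
 [[ 0.024  1.     0.012]
 [-0.022  0.012 -1.   ]
 [-0.999  0.023  0.022]]
F cab [ 0.9 -0.4  0.4] M [ 0.    0.01 -0.04] q [-0.3   0.31  1.34 -0.01  1.46  1.11]
to [-170, -133, 380] tool shift [ 13.  -19.4   5.2] rows>= 1
to [-170, -133, 259] tool shift [134.  -22.3   2.5] rows>= 4
```

```bash
python3 -m jog '[[[13,-19,5],0.012,60],[[30,-1,0],0,60],[[30,-1,0],0,60],[[0,0,0],0,60]]' ; python3 - <<'E'
from st import *
status();go([-170,-133,259])
s=cam("scene");i=s["img"][150:275,190:350]; cv2.imwrite("pics/s7.png",cv2.resize(i,None,fx=4.6,fy=4.6,interpolation=cv2.INTER_CUBIC))
E
```

```text
t: 6.02
tool_pos: [0.5612, -0.0763, 0.4889]
eef_rot: [0.545, 0.467, 0.521, -0.461]
contact_force: [-1.2, -0.1, -0.4]
finger_gap: 0.0658
t 6.02 TIPcab [-163.1 -136.6  316.1] TCP [ 0.5612 -0.0763  0.4889] gap 0.0658
tool axes in cab(cols x,y,z):
 [[ 0.028  1.    -0.001]
 [-0.02  -0.001 -1.   ]
 [-0.999  0.028  0.02 ]]
F cab [-1.2  0.  -0.4] M [ 0.03  0.02 -0.02] q [-0.33  0.35  1.48 -0.01  1.27  1.1 ]
to [-170, -133, 259] tool shift [56.7 -8.5 -4.8] rows>= 2
```

View pics/s7.png

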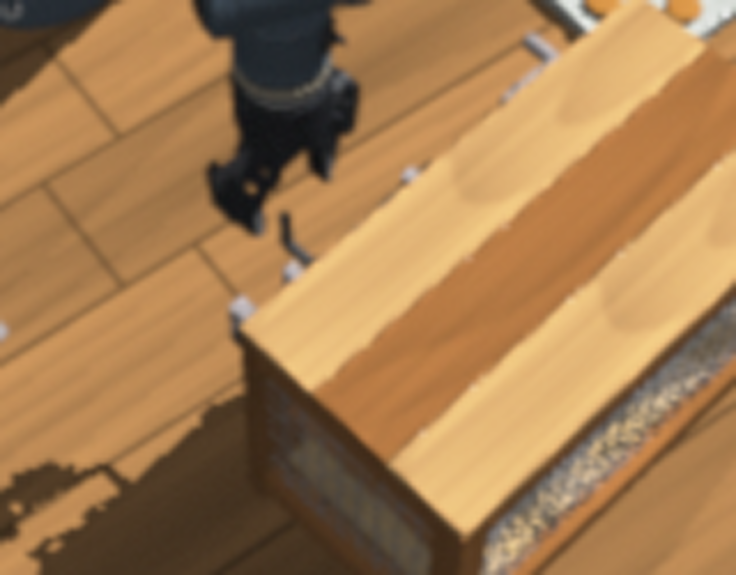

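```bash
python3 -m jog '[[[20,-4,-2],0,60],[[20,-4,-2],0,60],[[16,-2,-1],0,60],[[0,0,0],0,60]]' ; python3 - <<'E'
from st import *
status();go([-170,-133,259])
s=cam("scene");i=s["img"][150:275,190:350]; cv2.imwrite("pics/s8.png",cv2.resize(i,None,fx=4.6,fy=4.6,interpolation=cv2.INTER_CUBIC))
E
```

```text
t: 6.4
tool_pos: [0.5586, -0.0722, 0.4398]
eef_rot: [0.552, 0.469, 0.517, -0.457]
contact_force: [-0.5, 0.1, -0.8]
finger_gap: 0.0655
t 6.4 TIPcab [-162.3 -133.3  267.1] TCP [ 0.5586 -0.0722  0.4398] gap 0.0655
tool axes in cab(cols x,y,z):
 [[ 0.045  0.999  0.002]
 [-0.026  0.003 -1.   ]
 [-0.999  0.045  0.026]]
F cab [-0.4  0.2 -0.8] M [0.04 0.07 0.03] q [-0.33  0.4   1.56 -0.    1.13  1.1 ]
to [-170, -133, 259] tool shift [ 7.7 -8.1 -0.5] rows>= 1
```

View pics/s8.png

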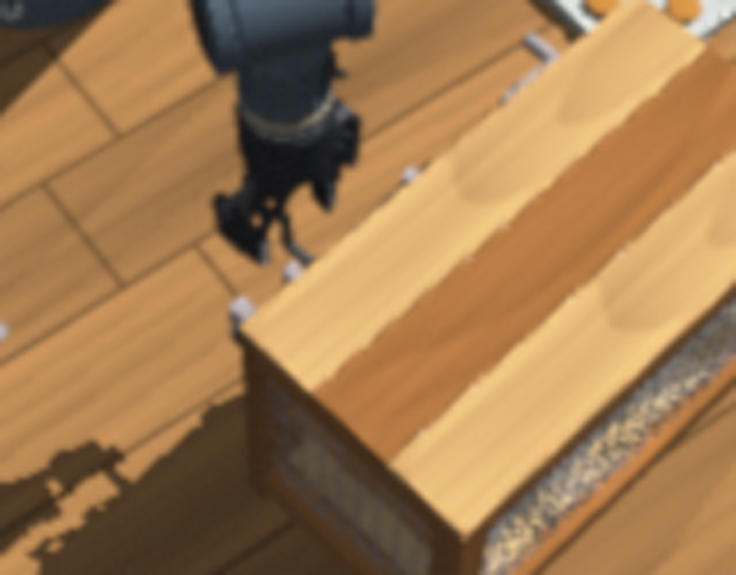

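```bash
python3 -m jog '[[[6,-8,0],0,60],[[0,0,0],0,60]]' ;python3 -m jog '[[[0,0,0],0,150],[[0,0,0],0,200],[[0,0,0],0,220],[[0,0,0],0,255],[[0,0,0],0,255],[[0,0,0],0,255]]'; python3 - <<'E'
from st import *
status()
s=cam("scene");i=s["img"][150:275,190:350]; cv2.imwrite("pics/s9.png",cv2.resize(i,None,fx=4.6,fy=4.6,interpolation=cv2.INTER_CUBIC))
E
```

```text
t: 6.62
tool_pos: [0.5532, -0.0734, 0.4383]
eef_rot: [0.555, 0.47, 0.514, -0.455]
contact_force: [-1.2, 0.5, -0.5]
finger_gap: 0.0656
t: 7.12
tool_pos: [0.5543, -0.0736, 0.444]
eef_rot: [0.558, 0.472, 0.511, -0.453]
contact_force: [-0.9, 0.0, 2.7]
finger_gap: 0.0078
t 7.12 TIPcab [-163.5 -135.2  271.4] TCP [ 0.5543 -0.0736  0.444 ] gap 0.0078
tool axes in cab(cols x,y,z):
 [[ 0.063  0.998  0.003]
 [-0.033  0.005 -0.999]
 [-0.997  0.063  0.033]]
F cab [-0.9  0.1  2.7] M [ 0.49  0.23 -0.05] q [-0.33  0.38  1.57 -0.    1.11  1.1 ]
```

View pics/s9.png

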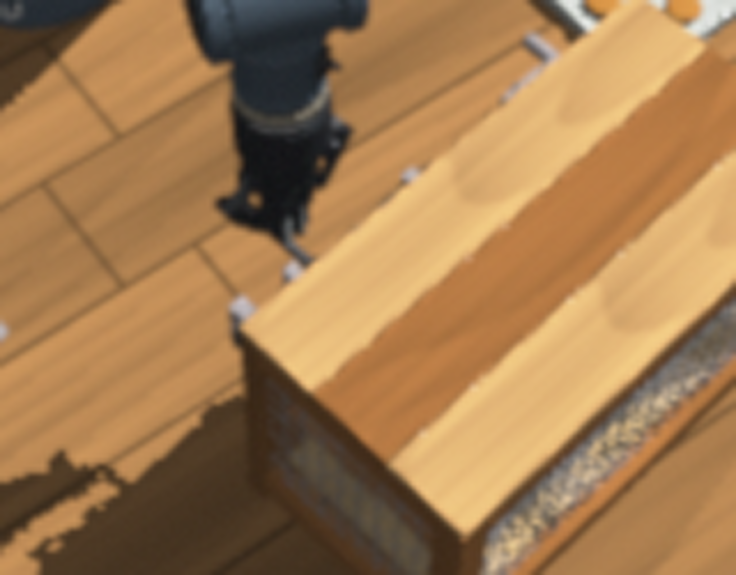

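```bash
python3 -m jog '[[[0,0,0],0,255],[[0,0,0],0,255]]'; python3 - <<'E'
from st import *
status()
E
python3 -m jog '[[[-2,0,0],0,255],[[0,0,0],0,255]]'; python3 - <<'E'
from st import *
status()
s=cam("scene");i=s["img"][185:225,225:285]; cv2.imwrite("pics/s10.png",cv2.resize(i,None,fx=12,fy=12,interpolation=cv2.INTER_CUBIC))
E
```

```text
t: 7.33
tool_pos: [0.5542, -0.0735, 0.4444]
eef_rot: [0.558, 0.472, 0.511, -0.453]
contact_force: [-0.9, 0.2, 1.4]
finger_gap: 0.0076
t 7.33 TIPcab [-163.5 -135.1  271.9] TCP [ 0.5542 -0.0735  0.4444] gap 0.0076
tool axes in cab(cols x,y,z):
 [[ 0.064  0.998  0.002]
 [-0.033  0.004 -0.999]
 [-0.997  0.064  0.033]]
F cab [-0.8  0.4  1.4] M [ 0.43  0.21 -0.  ] q [-0.33  0.38  1.57 -0.    1.11  1.1 ]
t: 7.5
tool_pos: [0.5541, -0.0733, 0.4463]
eef_rot: [0.557, 0.472, 0.511, -0.453]
contact_force: [-0.9, -0.2, 1.5]
finger_gap: 0.0076
t 7.5 TIPcab [-163.6 -134.7  273.7] TCP [ 0.5541 -0.0733  0.4463] gap 0.0076
tool axes in cab(cols x,y,z):
 [[ 0.064  0.998  0.002]
 [-0.032  0.004 -0.999]
 [-0.997  0.064  0.032]]
F cab [-0.9 -0.1  1.5] M [ 0.3   0.11 -0.01] q [-0.33  0.38  1.57  0.    1.12  1.1 ]
```

View pics/s10.png

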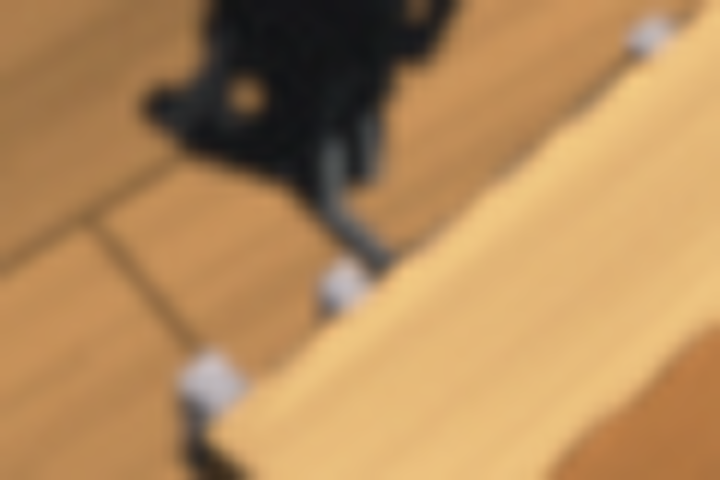

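```bash
python3 -m jog '[[[0,0,-4],0,255],[[0,0,-4],0,255]]'; python3 - <<'E'
from st import *
status()
E
```

```text
t: 7.72
tool_pos: [0.5532, -0.0664, 0.4463]
eef_rot: [0.558, 0.472, 0.51, -0.454]
contact_force: [-1.7, -2.1, 3.2]
finger_gap: 0.0076
t 7.72 TIPcab [-163.5 -128.3  273.8] TCP [ 0.5532 -0.0664  0.4463] gap 0.0076
tool axes in cab(cols x,y,z):
 [[ 0.064  0.998  0.001]
 [-0.035  0.004 -0.999]
 [-0.997  0.064  0.035]]
F cab [-2.  -1.9  3.2] M [ 0.07  0.27 -0.  ] q [-0.32  0.38  1.58 -0.    1.12  1.11]
```

```bash
python3 -m jog '[[[-0.3,0,-3],0,255],[[-0.3,0,-3],0,255]]'; python3 - <<'E'
from st import *
status()
s=cam("scene");i=s["img"][185:225,225:285]; cv2.imwrite("pics/s11.png",cv2.resize(i,None,fx=12,fy=12,interpolation=cv2.INTER_CUBIC))
E
```

```text
t: 7.88
tool_pos: [0.5522, -0.0601, 0.4467]
eef_rot: [0.559, 0.471, 0.509, -0.454]
contact_force: [0.5, -0.2, 1.3]
finger_gap: 0.0074
t 7.88 TIPcab [-163.6 -122.2  274.2] TCP [ 0.5522 -0.0601  0.4467] gap 0.0074
tool axes in cab(cols x,y,z):
 [[ 0.064  0.998  0.002]
 [-0.036  0.004 -0.999]
 [-0.997  0.064  0.037]]
F cab [ 0.4 -0.2  1.3] M [0.05 0.07 0.03] q [-0.31  0.37  1.58 -0.01  1.12  1.12]
```

View pics/s11.png

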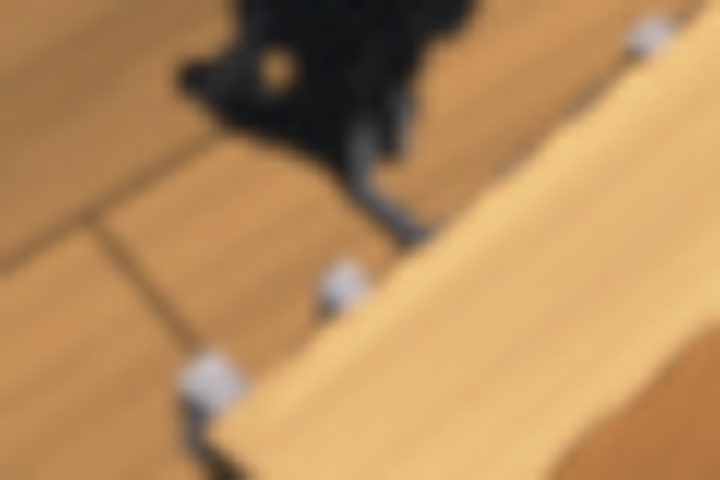

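```bash
python3 -m jog '[[[-0.2,0,-4],0,255],[[-0.2,0,-5],0,255],[[-0.2,0,-5],0,255]]'; python3 - <<'E'
from st import *
status()
E
```

```text
t: 8.18
tool_pos: [0.55, -0.0449, 0.447]
eef_rot: [0.559, 0.471, 0.509, -0.454]
contact_force: [-1.2, -1.5, 2.5]
finger_gap: 0.0073
t 8.18 TIPcab [-163.7 -106.9  274.5] TCP [ 0.55   -0.0449  0.447 ] gap 0.0073
tool axes in cab(cols x,y,z):
 [[ 0.064  0.998  0.002]
 [-0.037  0.004 -0.999]
 [-0.997  0.064  0.037]]
F cab [-1.4 -1.3  2.5] M [0.09 0.18 0.02] q [-0.28  0.37  1.59 -0.01  1.11  1.15]
```

```bash
python3 -m jog '[[[-0.1,0,-4],0,255],[[-0.1,0,-5],0,255],[[-0.1,0,-4],0,255],[[0,0,-2],0,255],[[0,0,0],0,255]]'; python3 - <<'E'
from st import *
status()
s=cam("scene");i=s["img"][165:225,225:315]; cv2.imwrite("pics/s12.png",cv2.resize(i,None,fx=8,fy=8,interpolation=cv2.INTER_CUBIC))
s=cam("top");i=s["img"][120:210,210:330]; cv2.imwrite("pics/t12.png",cv2.resize(i,None,fx=6,fy=6,interpolation=cv2.INTER_CUBIC))
E
```

```text
t: 8.6
tool_pos: [0.5473, -0.0268, 0.4474]
eef_rot: [0.559, 0.471, 0.51, -0.453]
contact_force: [-0.4, -1.2, 2.8]
finger_gap: 0.0075
t 8.6 TIPcab [-163.7  -88.6  274.9] TCP [ 0.5473 -0.0268  0.4474] gap 0.0075
tool axes in cab(cols x,y,z):
 [[ 0.065  0.998  0.004]
 [-0.037  0.006 -0.999]
 [-0.997  0.065  0.037]]
F cab [-0.6 -1.2  2.8] M [ 0.02  0.17 -0.01] q [-0.25  0.36  1.6  -0.01  1.11  1.18]
```

View pics/s12.png

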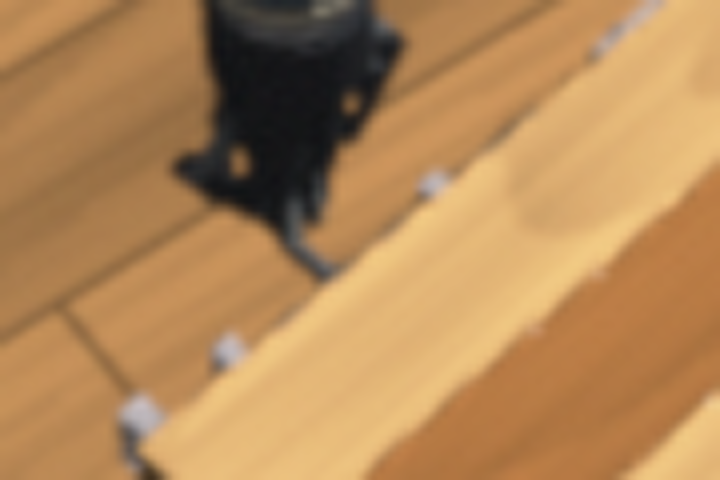

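View pics/t12.png

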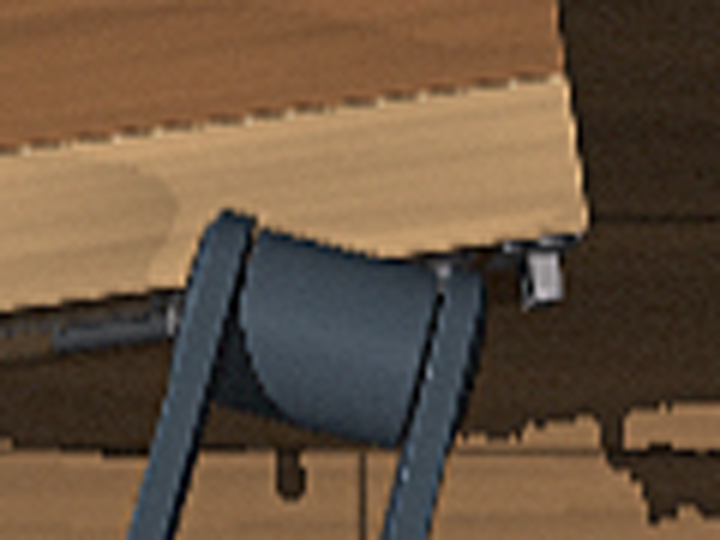

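```bash
cat >> st.py <<'E'
def door():
    s,R=tool(); g=w2c(s["tool_pos"]+R[:,0]*.157-.0055*R[:,1]); r=g[:2]-[-120,180]
    L=np.sqrt(r@r-2500); th=np.arctan2(r[1],r[0]); th0=np.arctan2(-L,-50); tz=np.arctan2(*(w2c(R[:,2]*1+O)/1000)[:2][::-1])
    print("door phi",round(th0-th,3),"draw",round(315-L,1),"z",g[2].round(1),"tool z yaw rel(-y)",round(tz+np.pi/2,3))
E
python3 -c "
from st import *
door()"
python3 -m jog '[[[-0.6,-9,-2],0.034,255],[[-0.7,-10,-2],0.04,255],[[0,0,0],0,255]]'; python3 -c "
from st import *
status();door()"
```

```text
door phi 0.001 draw 46.9 z 290.4 tool z yaw rel(-y) 0.003
t: 8.95
tool_pos: [0.5291, -0.0256, 0.4474]
eef_rot: [0.542, 0.493, 0.491, -0.471]
contact_force: [0.4, 0.7, 1.7]
finger_gap: 0.0076
t 8.95 TIPcab [-180.7  -84.8  274.9] TCP [ 0.5291 -0.0256  0.4474] gap 0.0076
tool axes in cab(cols x,y,z):
 [[ 0.07   0.995 -0.073]
 [-0.037 -0.071 -0.997]
 [-0.997  0.072  0.032]]
F cab [0.5 0.6 1.7] M [0.29 0.05 0.12] q [-0.26  0.34  1.64 -0.01  1.09  1.25]
door phi 0.065 draw 47.4 z 290.5 tool z yaw rel(-y) -0.073
```

```bash
python3 -m jog '[[[-0.7,-11,-1.5],0.03,255],[[-0.7,-11,-1.5],0.04,255],[[-0.7,-11,-1.5],0.04,255],[[-0.7,-11,-1.5],0.04,255],[[0,0,0],0,255]]'; python3 - <<'E'
from st import *
status();door()
s=cam("scene");i=s["img"][145:235,205:325]; cv2.imwrite("pics/s13.png",cv2.resize(i,None,fx=6,fy=6,interpolation=cv2.INTER_CUBIC))
s=cam("top");i=s["img"][120:210,190:310]; cv2.imwrite("pics/t13.png",cv2.resize(i,None,fx=6,fy=6,interpolation=cv2.INTER_CUBIC))
E
```

```text
t: 9.37
tool_pos: [0.4869, -0.02, 0.4462]
eef_rot: [0.504, 0.536, 0.453, -0.504]
contact_force: [-0.2, 0.4, 1.5]
finger_gap: 0.0076
t 9.37 TIPcab [-220.4  -73.   273.8] TCP [ 0.4869 -0.02    0.4462] gap 0.0076
tool axes in cab(cols x,y,z):
 [[ 0.077  0.972 -0.223]
 [-0.034 -0.221 -0.975]
 [-0.996  0.083  0.016]]
F cab [-0.2  0.4  1.5] M [0.15 0.19 0.26] q [-0.27  0.27  1.74 -0.    1.04  1.38]
door phi 0.218 draw 46.6 z 289.3 tool z yaw rel(-y) -0.225
```

View pics/s13.png

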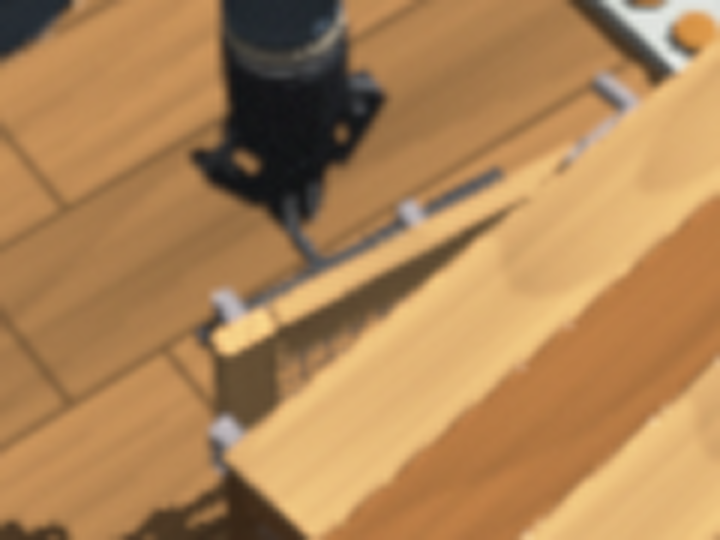

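View pics/t13.png

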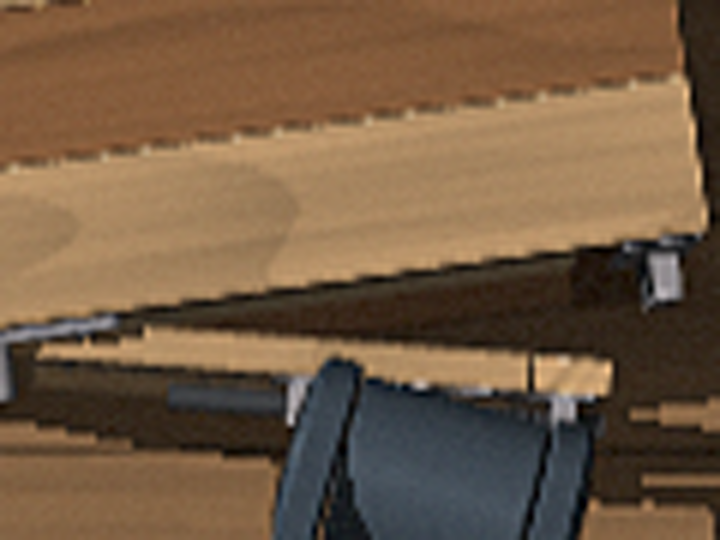

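```bash
python3 -m jog '[[[-0.9,-11,-1.8],0.035,255],[[-0.9,-11,-1.8],0.04,255],[[-0.9,-11,-1.8],0.04,255],[[-0.9,-11,-1.8],0.04,255],[[-0.9,-11,-1.8],0.04,255],[[0,0,0],0,255]]'; python3 - <<'E'
from st import *
status();door()
E
```

```text
t: 9.97
tool_pos: [0.4408, -0.0046, 0.4453]
eef_rot: [0.453, 0.583, 0.399, -0.543]
contact_force: [-0.4, -1.4, 1.3]
finger_gap: 0.0078
t 9.97 TIPcab [-262.4  -52.2  273.1] TCP [ 0.4408 -0.0046  0.4453] gap 0.0078
tool axes in cab(cols x,y,z):
 [[ 0.086  0.911 -0.403]
 [-0.039 -0.401 -0.915]
 [-0.996  0.094  0.001]]
F cab [-0.6 -1.3  1.3] M [0.12 0.3  0.38] q [-0.26  0.21  1.84 -0.    1.    1.58]
door phi 0.392 draw 46.2 z 288.5 tool z yaw rel(-y) -0.415
```

```bash
python3 -m jog '[[[-0.7,-8,-1],0.02,255],[[0,0,0],0,255],[[0,0,0],0,255],[[0,0,0],0,255],[[0,0,0],0,255],[[0,0,0],0,255]]'; python3 - <<'E'
from st import *
status();door()
s=cam("scene");cv2.imwrite("pics/s14.png",s["img"])
i=s["img"][135:235,195:325]; cv2.imwrite("pics/s14z.png",cv2.resize(i,None,fx=6,fy=6,interpolation=cv2.INTER_CUBIC))
s=cam("top");cv2.imwrite("pics/t14.png",s["img"])
i=s["img"][120:210,190:320]; cv2.imwrite("pics/t14z.png",cv2.resize(i,None,fx=6,fy=6,interpolation=cv2.INTER_CUBIC))
status();door(); print(manip.get_state()["joint_velocities"])
E
```

```text
t: 10.47
tool_pos: [0.4368, -0.0027, 0.4455]
eef_rot: [0.45, 0.587, 0.394, -0.545]
contact_force: [-1.1, -0.3, 2.0]
finger_gap: 0.0077
t 10.47 TIPcab [-265.4  -50.2  273.3] TCP [ 0.4368 -0.0027  0.4455] gap 0.0077
tool axes in cab(cols x,y,z):
 [[ 0.09   0.905 -0.416]
 [-0.042 -0.414 -0.909]
 [-0.995  0.099  0.001]]
F cab [-1.1 -0.1  2. ] M [0.17 0.31 0.39] q [-0.26  0.2   1.85 -0.    0.99  1.6 ]
door phi 0.405 draw 46.3 z 288.7 tool z yaw rel(-y) -0.429
t 10.57 TIPcab [-265.4  -50.2  273.3] TCP [ 0.4368 -0.0027  0.4455] gap 0.0074
tool axes in cab(cols x,y,z):
 [[ 0.09   0.905 -0.417]
 [-0.042 -0.414 -0.909]
 [-0.995  0.099  0.001]]
F cab [ 0.7 -0.8  0.6] M [0.15 0.27 0.36] q [-0.26  0.2   1.85 -0.    0.99  1.6 ]
door phi 0.405 draw 46.4 z 288.7 tool z yaw rel(-y) -0.43
[ 2.04291146e-03 -3.29299950e-03  2.82183431e-03  8.60063074e-05
 -4.40780223e-04  4.86677043e-03]
```

View pics/s14z.png

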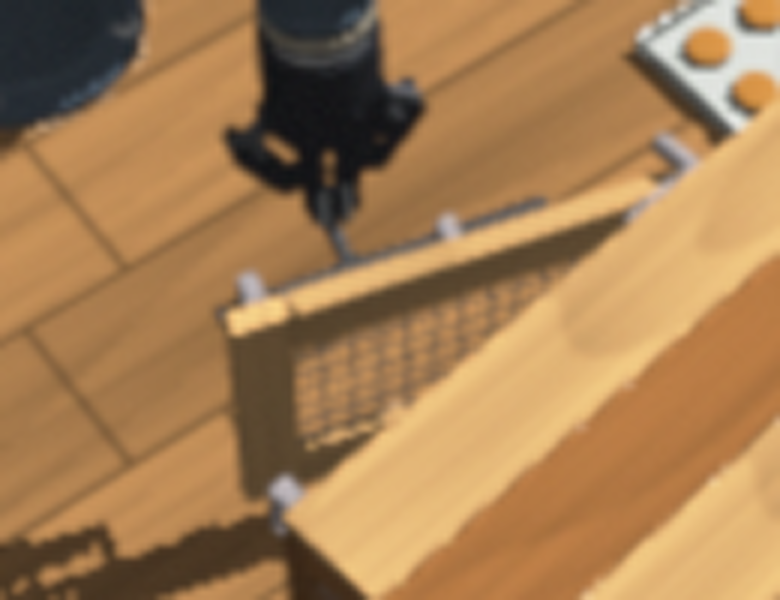

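View pics/t14z.png

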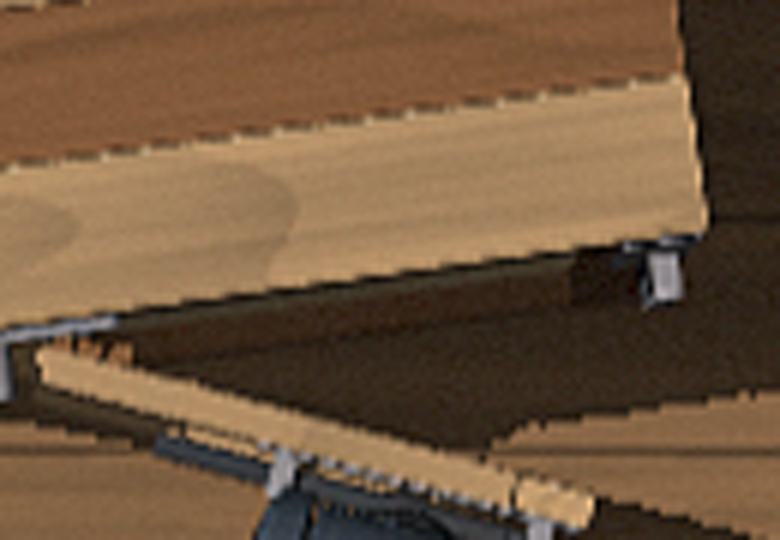

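View pics/t14.png

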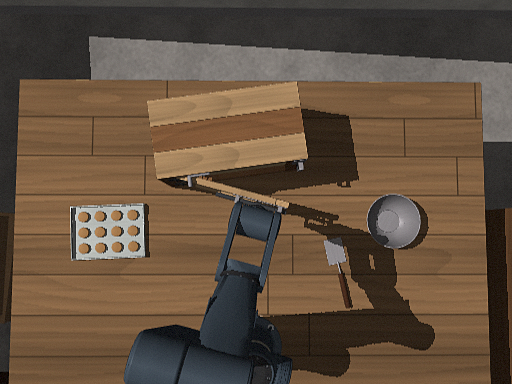

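```bash
python3 -c "
from bench import manip
print(manip.close_job()); s=manip.get_state(); print(s['t'],s['tool_pos'],s['finger_gap'])"
```

```text
the job is handed in; nothing more can be done
None
the job is handed in; nothing more can be done
```

The safe door stands ajar with the gripper still holding the bolt handle, and the job is handed in. I swung the latch aside to about 1.5 rad and gripped the upright handle. The bolt came up over the lip and I drew it about 46 mm. I then swung the door by the same handle to about 0.41 rad, a gap of roughly 14 to 15 cm.

**Last checks**
- **Door and bolt:** the tool pose gives the door at 0.405 rad and the bolt drawn 46 mm. The door's slope in the top picture gives about 0.41 rad, which agrees.
- **Stillness:** the arm's joint speeds were under 0.005 rad/s and the door looked still. I had no direct reading of the door's speed.
- **Loose items:** the bowl, tray and spatula looked unmoved in the last picture; I did not measure their positions.
- **Forces:** the wrist force readings I checked along the way stayed within about 4 N, including while drawing the bolt. I had no direct reading of the force on the keeper.

**Disagreements**
- The two cameras disagreed by about 6 mm on the cabinet's position. The scene camera looked about 1.3 pixels off when I compared it with the known fingertip position, so I relied mainly on the top view. The latch peg then matched its expected place.
- The finger gap read 7.4 to 7.8 mm on a 10 mm handle. The bolt followed the gripper throughout, but I could not explain the reading.
- The tool rose about 6 mm as the fingers closed on the handle. I took this as the pads straightening the sagging bolt, because the wrist moment at that point matched the bolt's weight.

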